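# Rack and uncap the empty solvent tins

## Task

Put the empty solvent tins up to air: slide all three, those with caps still closed, along the bench, each into a bay of its own in the airing rack and under the steel strips, until fully home against the back. Only when all of them are racked, open each closed one by pressing its child-resistant cap hard down while turning it anticlockwise, lift the cap off, and lay all the caps in the steel tray, leaving the tins home in the rack. Keep the tins upright, and leave the shoe brush and the wooden last alone.

Things in the scene. Friction and masses are not known exactly. Their poses are not given: they have to be found in the camera images.
- tin_1_mid (a point): empty square solvent tin, body 84 x 84 x 62 mm high, 0.35 kg, loose on the bench, slides easily (friction 0.2); on top a white neck 32 mm across, 62 to 92 mm above the tin's underside, with two lugs near its top (47 mm over them, along the tin's x) and a grey sprung seal up to 102 mm. The point is the middle of the body (31 mm up); z up along the neck, x and y square to its sides.
- tin_2_mid (a point): empty square solvent tin, body 84 x 84 x 62 mm high, 0.35 kg, loose on the bench, slides easily (friction 0.2); on top a white neck 32 mm across, 62 to 92 mm above the tin's underside, with two lugs near its top (47 mm over them, along the tin's x) and a grey sprung seal up to 102 mm. The point is the middle of the body (31 mm up); z up along the neck, x and y square to its sides.
- tin_3_mid (a point): empty square solvent tin, body 84 x 84 x 62 mm high, 0.35 kg, loose on the bench, slides easily (friction 0.2); on top a white neck 32 mm across, 62 to 92 mm above the tin's underside, with two lugs near its top (47 mm over them, along the tin's x) and a grey sprung seal up to 102 mm. The point is the middle of the body (31 mm up); z up along the neck, x and y square to its sides.
- cap_1_mid (a point): black ribbed child-resistant cap of tin 1, round, 58 mm across, 34 mm high, 50 g, hollow below; locked on, its underside is 72 mm and its top 106 mm above the bench. The point is its centre, half-way up (58 mm above the tin's middle while locked on); z up, x along the thin raised line on its top, which while locked agrees with the tin's x within 5 degrees. Absent if that tin is already open.
- cap_2_mid (a point): black ribbed child-resistant cap of tin 2, round, 58 mm across, 34 mm high, 50 g, hollow below; locked on, its underside is 72 mm and its top 106 mm above the bench. The point is its centre, half-way up (58 mm above the tin's middle while locked on); z up, x along the thin raised line on its top, which while locked agrees with the tin's x within 5 degrees. Absent if that tin is already open.
- cap_3_mid (a point): black ribbed child-resistant cap of tin 3, round, 58 mm across, 34 mm high, 50 g, hollow below; locked on, its underside is 72 mm and its top 106 mm above the bench. The point is its centre, half-way up (58 mm above the tin's middle while locked on); z up, x along the thin raised line on its top, which while locked agrees with the tin's x within 5 degrees. Absent if that tin is already open.
- cap_1: cap 1 again, origin at the centre of its underside. A spring holds it in its lock (6 N): push it 7 to 8 mm down (15 to 16 N, hard stop at 8 mm), keep it down and turn it anticlockwise seen from above by 55 to 90 degrees; then it lifts off (30 mm up to clear the neck). It will not turn clockwise, nor turn or lift unpressed; the whole tin can be slid or carried by it.
- cap_2: cap 2 again, origin at the centre of its underside. A spring holds it in its lock (6 N): push it 7 to 8 mm down (15 to 16 N, hard stop at 8 mm), keep it down and turn it anticlockwise seen from above by 55 to 90 degrees; then it lifts off (30 mm up to clear the neck). It will not turn clockwise, nor turn or lift unpressed; the whole tin can be slid or carried by it.
- cap_3: cap 3 again, origin at the centre of its underside. A spring holds it in its lock (6 N): push it 7 to 8 mm down (15 to 16 N, hard stop at 8 mm), keep it down and turn it anticlockwise seen from above by 55 to 90 degrees; then it lifts off (30 mm up to clear the neck). It will not turn clockwise, nor turn or lift unpressed; the whole tin can be slid or carried by it.
- bay_1 (a point): the left bay of the rack: the point where the middle of a tin is when it is fully home, 31 mm above the bench; x points into the bay (away from the mouth), y to the left, z up. Steel strips 66 to 70 mm above the bench overhang it by 10 mm a side, over the shoulders of the tin, with a 70 mm gap for the cap: a tin enters only from the front, less than 4 mm off the bench
- bay_2 (a point): the middle bay of the rack: the point where the middle of a tin is when it is fully home, 31 mm above the bench; x points into the bay (away from the mouth), y to the left, z up. Steel strips 66 to 70 mm above the bench overhang it by 10 mm a side, over the shoulders of the tin, with a 70 mm gap for the cap: a tin enters only from the front, less than 4 mm off the bench
- bay_3 (a point): the right bay of the rack: the point where the middle of a tin is when it is fully home, 31 mm above the bench; x points into the bay (away from the mouth), y to the left, z up. Steel strips 66 to 70 mm above the bench overhang it by 10 mm a side, over the shoulders of the tin, with a 70 mm gap for the cap: a tin enters only from the front, less than 4 mm off the bench
- airing_rack: airing rack fixed to the bench, open to the front: four wooden rails and a wooden back form three bays 90 mm wide, 112 mm apart, the bench their floor. The rails run from 41 mm before to 42 mm behind the home points, with wedge noses that guide a tin in; the back stops it. Origin on the bench under the middle bay's home point, x into the bays, z up
- tray_floor (a point): steel tray 220 mm (its x) by 130 mm (its y), walls 20 mm high and 4 mm thick, loose on the bench (0.6 kg); the point is the middle of its inner floor, 4 mm above the bench, z up
- shoe_brush: shoe brush 155 x 51 x 44 mm lying on the bench, to be left alone; origin at the centre of its underside
- bench_last: wooden shoe last 223 x 62 x 116 mm lying on the bench, to be left alone; origin at the centre of its underside

How it is judged:
By the outcome, as a careful person would: the job done as asked, in the order asked, and still so for the second after the job is handed in, with the robot touching nothing.
Of cap_1, cap_2, cap_3 only 2 to 3 are there at a start; the rules pass over those that are not, and their reading is None.
At some moment in a run one of cap_tray may be knocked a few centimetres aside while the robot is not near it.
Once in a run the grip may slacken for a moment while it holds something.
It also fails if it takes over 210 s, if anything falls off the work surface, if the arm or the gripper's body presses on something with over 40 N, if the wrist force passes 120 N, or if a joint passes its speed limit or range.

## Robot

A 6-joint arm with a two-finger parallel gripper is mounted at the origin on a cart in front of the work surface, level with it; the furniture and walls round the work are solid. World frame = base frame: x ahead of the robot, y to its left, z up, the work surface at z = 0. Lengths are in m, angles in rad, forces in N, time in s.
With the tool pointing down it reaches from about 0.35 to 0.975 m from the base axis. Payload 4.9 kg.
Tool frame: the origin (TCP) lies at the very end of the fingers, on their centre line; the grasp point (between the pads) lies 19 mm behind it; z points along the fingers, y is the line along which they close (so a half turn about z gives the same grasp; the last joint's range is limited). The gripper opens to 85 mm and grips with 20 to 120 N. Pads are 22 mm wide; open, the fingers measure 114 mm over their backs; the gripper's body (76 mm by 85 mm) begins 54 mm behind the grasp point. The pads swing forward as they close: fully open they stand 13 mm farther back than shut.
Start: joints at [-1.414, 0.053, 1.613, -0, 1.476, -0.119], TCP at [0.17, -0.601, 0.231] pointing down, gripper open.
Joint ranges: [-3.01, 3.01], [-1.01, 2.22], [0.06, 2.58], [-1.02, 4.17], [0.09, 2.62], [-3.14, 3.14]. Speed limits (rad/s): [2.57, 2.57, 3.14, 3.14, 3.14, 3.14].

## Interface

Orientations are given as a unit quaternion [w, x, y, z].
In Python, from plant import manip, vision, order gives the robot as it stands.
- The arm moves only by the tool play_rows, never from a script. Its argument "steps" is a list that holds one entry, the list of rows, each a list of 6 numbers: the shift along the tool's x, y, z in mm, then the turn, a rotation vector about the tool's x, y, z in degrees. A call has 1 to 12 rows; each row is the pose to reach, as a shift and turn from the pose commanded when the call began, along the tool's axes at that moment; what a row does not reach only later rows make up. A row lasts 1/12 s, in which the tool goes at most 41.7 mm and 7.16 degrees, less where a joint would pass 70% of its speed; a pose out of reach is approached as far as the arm can. A call with a gripper value outside its range is refused whole. "claw" is the gripper's target within -1 to 1 (fully open at 1, half-way at 0, shut at -1), set as the call begins (left out, the last holds). The fingers move at their own pace and stop on an object; the grip force is fixed at half the most. Time passes only in rows, so rows that repeat a pose let the fingers close. It gives the time, the measured TCP pose, the force, the opening and the grip force at its end, in the units of the state.
- manip.state(): the state, without advancing time (a new reading comes with each control period).
- vision.grab_frame(name): name is "scene" or "top" or "wrist"; returns (picture, depth): 480x640x3 uint8, blue, green, red; 480x640 float32, m along the optical axis (not along the pixel's ray), 0 where there is no reading.
- vision.camera_info(name): a dict with "K" (3x3 intrinsics, pixels), "eye" and "orientation" of the camera in the world; the wrist camera has in their place "T_tool_cam" (4x4, takes a point from camera to tool coordinates, whose origin is the TCP and whose axes are the flange's). Camera axes: x right, y down, z forward; pixel columns grow to the right and rows downward; lengths in m; the calibration is good to about 2 mm. The wrist camera is an equidistant fisheye: a pixel r from the principal point sees the ray r / f radians off the axis. A picture is of the moment at which its call begins: read the wrist's pose just before it. camera_info takes no time and is no camera call.
- order.job_done(): hands the job in; it is judged then, once.
The state is a dict: "time": time; "joint_pos": joint angles; "joint_vel": joint speeds; "joint_efforts": joint torques, N m; "tool_pos": TCP position; "tool_rot": TCP orientation; "contact_force": force on the tool from outside, world axes, zero at the start; "ft_torque": the same for the moment, N m; "gripper_width": opening from 0.0 (shut) to 1.0 (fully open); "grasp_force": force on a finger pad.
Only numpy, scipy, OpenCV 4.12 (cv2) and the standard library are available. Lean on these libraries where they do the work, as an engineer would, in place of code of your own. Each camera call takes 0.05 s, during which the arm holds its last target. There are 200 camera calls.

## Working session

There is one attempt and no reset: what is moved stays moved. The work goes in short steps, Python scripts to look and compute and a tool call to move; the robot and the scene stay as the last step left them, time stands still between calls to the robot, and variables do not carry over. Pictures are saved under pics/ and viewed, at most 15 in all, crops included, and the job is handed in when it is done.

Besides the shell and the picture viewer there is one more tool, called after "Emit:" in YAML: its name, and indented under it one key for each argument. play_rows: Moves the arm, as the interface text tells. Its arguments: {"type":"object","properties":{"steps":{"type":"array"},"claw":{"type":"number"}},"required":["steps"]}

```bash
ls; mkdir -p pics; python3 - <<'E'
from plant import manip, vision, order
import cv2, numpy as np
s=manip.state();print({k:np.round(v,3).tolist() for k,v in s.items()})
for n in("top","scene"):
    p,d=vision.grab_frame(n);cv2.imwrite(f"pics/{n}0.png",p);np.save(f"pics/{n}0.npy",d)
    print(n,vision.camera_info(n))
print(vision.camera_info("wrist"))
E
```

```text
pics
{'time': 0.0, 'joint_pos': [-1.414, 0.053, 1.614, 0.0, 1.476, -0.119], 'joint_vel': [0.001, -0.001, -0.002, 0.001, -0.0, 0.0], 'joint_efforts': [-0.003, -39.368, -37.018, -0.0, 0.007, -0.0], 'tool_pos': [0.17, -0.601, 0.23], 'tool_rot': [-0.001, 0.991, 0.137, -0.0], 'contact_force': [-1.192, -0.871, -0.175], 'ft_torque': [-0.017, -0.011, 0.001], 'grasp_force': 0.0, 'gripper_width': 0.998}
top {'K': array([[593.71483165,   0.        , 321.40070603],
       [  0.        , 593.71483165, 256.0517004 ],
       [  0.        ,   0.        ,   1.        ]]), 'eye': array([ 0.38194777, -0.04268553,  1.78799607]), 'orientation': array([-0.01919641,  0.7156951 , -0.69780332,  0.02196701])}
scene {'K': array([[489.34883501,   0.        , 316.08618102],
       [  0.        , 489.34883501, 245.54881068],
       [  0.        ,   0.        ,   1.        ]]), 'eye': array([0.00480135, 0.61184582, 1.00481055]), 'orientation': array([ 0.10705222, -0.28906324,  0.88822755, -0.34063776])}
{'K': array([[371.64829954,   0.        , 315.5331605 ],
       [  0.        , 371.64829954, 247.78430429],
       [  0.        ,   0.        ,   1.        ]]), 'T_tool_cam': array([[-2.28347991e-04, -9.55640868e-01, -2.94534343e-01,
         7.63143343e-02],
       [ 9.99999393e-01,  9.92115276e-05, -1.09718425e-03,
         1.41022154e-04],
       [ 1.07773532e-03, -2.94534414e-01,  9.55640266e-01,
        -1.42949669e-01],
       [ 0.00000000e+00,  0.00000000e+00,  0.00000000e+00,
         1.00000000e+00]])}
```

View pics/top0.png

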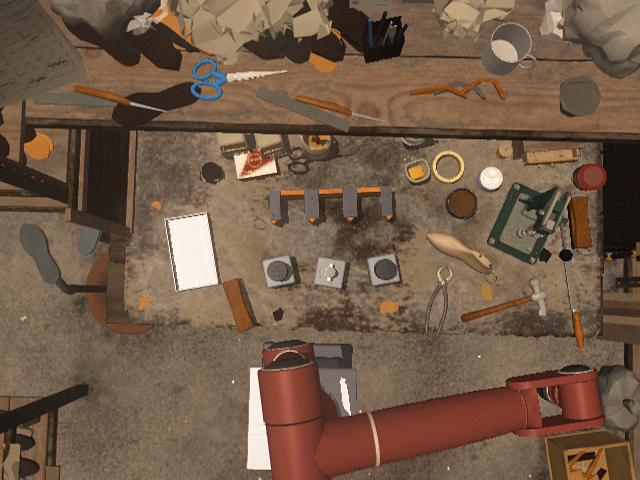

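View pics/scene0.png

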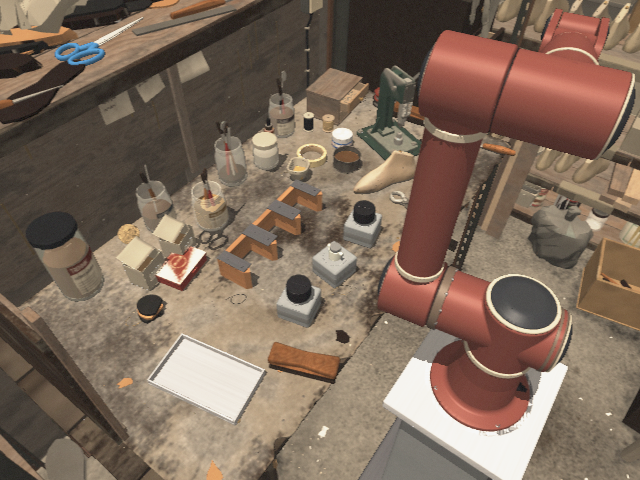

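```bash
cat > h.py <<'E'
from plant import manip, vision, order
import cv2, numpy as np
from scipy.spatial.transform import Rotation as R
def rot(q): return R.from_quat(np.roll(q,-1)).as_matrix()
def plane(n,uv,z,s=None):
    """pixels -> world points on plane z; s = state for the wrist camera"""
    c=vision.camera_info(n);K=c["K"];uv=np.atleast_2d(uv).astype(float)
    a=(uv-K[:2,2])/[K[0,0],K[1,1]]
    if n=="wrist":
        th=np.linalg.norm(a,axis=1,keepdims=True)+1e-9
        d=np.c_[a/th*np.sin(th),np.cos(th)]
        T=c["T_tool_cam"];Rt=rot(s["tool_rot"])
        eye=np.array(s["tool_pos"])+Rt@T[:3,3];M=Rt@T[:3,:3]
    else: d=np.c_[a,np.ones(len(a))];eye=c["eye"];M=rot(c["orientation"])
    w=d@M.T
    return eye+w*((z-eye[2])/w[:,2])[:,None]
def grab(n,f):
    s=manip.state();p,d=vision.grab_frame(n);cv2.imwrite("pics/"+f,p);return s,p,d
def rd(s):
    Rt=rot(s["tool_rot"]);return dict(t=s["time"],p=np.round(s["tool_pos"],4).tolist(),x=np.round(Rt[:,0],3).tolist(),yaw=round(np.degrees(np.arctan2(Rt[1,0],Rt[0,0])),2),tilt=np.round(Rt[:,2],3).tolist(),F=np.round(s["contact_force"],1).tolist(),w=round(s["gripper_width"],3),g=round(s["grasp_force"],1))
E
python3 - <<'E'
from h import *
p=cv2.imread("pics/top0.png")
for nm,uv,z in[("tinL cap",(280,271),.106),("tinM",(331,272),.1),("tinR cap",(384,268),.106),("tray",(191,251),.004)]:
    print(nm,plane("top",uv,z).round(3))
d=np.load("pics/top0.npy")
# cap blobs by height in depth
c=vision.camera_info("top");M=rot(c["orientation"]);vv,uu=np.mgrid[:480,:640]
K=c["K"];P=np.stack([(uu-K[0,2])/K[0,0]*d,(vv-K[1,2])/K[1,1]*d,d],-1)@M.T+c["eye"]
np.save("pics/P.npy",P)
Z=P[...,2]
for lo,hi,nm in[(.045,.08,"tops"),(.09,.12,"caps")]:
    m=((Z>lo)&(Z<hi)).astype(np.uint8);m[:180]=0;m[335:]=0;m[:,:150]=0;m[:,520:]=0
    n,l,st,ct=cv2.connectedComponentsWithStats(m)
    for i in range(1,n):
        if st[i,4]>30:
            q=P[l==i];print(nm,ct[i].round(1),st[i],np.median(q,0).round(3),q.min(0).round(3),q.max(0).round(3))
cr=cv2.resize(p[180:315,150:420],None,fx=2.9,fy=2.9,interpolation=cv2.INTER_CUBIC);cv2.imwrite("pics/c1.png",cr)
E
```

```text
tinL cap [[0.435 0.068 0.106]]
tinM [[ 0.436 -0.076  0.1  ]]
tinR cap [[ 0.451 -0.226  0.106]]
tray [[0.491 0.344 0.004]]
tops [330.5 201.4] [ 269  187  124   38 1966] [ 0.647 -0.072  0.069] [ 0.574 -0.252  0.045] [0.69 0.11 0.08]
tops [462.4 252.3] [442 237  50  35 423] [ 0.51  -0.451  0.057] [ 0.452 -0.548  0.045] [ 0.549 -0.401  0.08 ]
tops [278.8 271.8] [262 255  33  34 483] [0.431 0.07  0.061] [0.386 0.03  0.046] [0.484 0.125 0.08 ]
tops [381.8 270.1] [367 254  33  33 480] [ 0.443 -0.218  0.061] [ 0.399 -0.276  0.046] [ 0.494 -0.181  0.079]
tops [329.4 272.7] [314 257  32  32 711] [ 0.434 -0.072  0.061] [ 0.391 -0.118  0.046] [ 0.48  -0.028  0.077]
tops [235.3 291.4] [229 280  15  24  90] [0.373 0.202 0.048] [0.34  0.177 0.045] [0.407 0.22  0.053]
tops [235.9 306.7] [231 302  12  11  37] [0.331 0.2   0.047] [0.314 0.18  0.045] [0.343 0.212 0.053]
tops [239.5 316.1] [237 310   8  14  33] [0.305 0.188 0.046] [0.282 0.173 0.045] [0.32  0.194 0.054]
caps [477.7 256.7] [466 249  23  16 143] [ 0.49  -0.493  0.101] [ 0.47  -0.525  0.09 ] [ 0.512 -0.462  0.12 ]
caps [384.7 269.2] [374 259  22  21 342] [ 0.448 -0.229  0.106] [ 0.419 -0.258  0.09 ] [ 0.477 -0.2    0.116]
caps [277.2 270.9] [267 261  21  21 339] [0.435 0.076 0.105] [0.406 0.048 0.091] [0.463 0.105 0.115]
caps [329.8 272.2] [325 265  11  16 100] [ 0.435 -0.073  0.1  ] [ 0.413 -0.088  0.09 ] [ 0.456 -0.059  0.108]
```

View pics/c1.png

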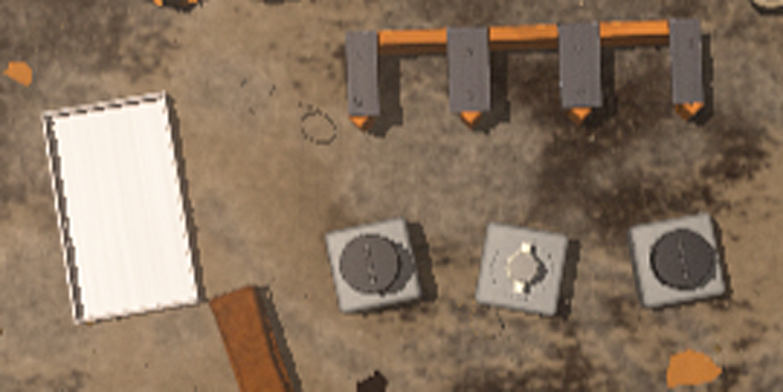

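```bash
python3 - <<'E'
from h import *
P=np.load("pics/P.npy");Z=P[...,2]
for nm,u,v in[("L",278,272),("M",330,272),("R",382,270)]:
    m=np.zeros(Z.shape,bool);m[v-25:v+25,u-25:u+25]=1;m&=(Z>.035)
    ys,xs=np.where(m&(Z<.075));w=plane("top",np.c_[xs,ys],.062)[:,:2]
    r=cv2.minAreaRect((w*1000).astype(np.float32));print(nm,r)
    ys,xs=np.where(m&(Z>.1));w=plane("top",np.c_[xs,ys],.106)[:,:2];print("  cap",cv2.minEnclosingCircle((w*1000).astype(np.float32)),w.mean(0))
m=(Z>.055)&(Z<.08);m[:180]=0;m[228:]=0;m[:,:255]=0;m[:,400:]=0
ys,xs=np.where(m);w=plane("top",np.c_[xs,ys],.07)[:,:2]*1000
print("rack",cv2.minAreaRect(w.astype(np.float32)))
for lo,hi in((266,286),(301,322),(340,360),(376,398)):
    k=(xs>lo)&(xs<hi)&(ys>195);print(cv2.minAreaRect(w[k].astype(np.float32)), w[k].mean(0))
p=cv2.imread("pics/top0.png");t=(p.min(2)>215).astype(np.uint8);t[:,:155]=0;t[:,225:]=0;t[:205]=0;t[300:]=0
ys,xs=np.where(t);print("tray",cv2.minAreaRect((plane("top",np.c_[xs,ys],.004)[:,:2]*1000).astype(np.float32)))
E
```

```text
L ((434.63092041015625, 75.66532897949219), (84.06907653808594, 84.80497741699219), 13.332578659057617)
  cap ((438.2624206542969, 83.16320037841797), 72.4393081665039) [0.43542158 0.07663256]
M ((434.6136474609375, -72.92742156982422), (83.69925689697266, 84.02198791503906), 81.17453002929688)
  cap ((448.50384521484375, -73.76979064941406), 48.89851760864258) [ 0.43632968 -0.07226785]
R ((447.3177795410156, -227.91903686523438), (83.73860168457031, 85.67593383789062), 11.810614585876465)
  cap ((417.4640197753906, -216.7378692626953), 64.69988250732422) [ 0.44669492 -0.22814451]
rack ((631.8828125, -70.80683898925781), (97.27952575683594, 357.7026062011719), 3.187424898147583)
((614.6166381835938, 84.6053466796875), (79.0854721069336, 46.61975860595703), 1.485386848449707) [617.47925663  91.35902101]
((618.6341552734375, -14.41701889038086), (76.18665313720703, 40.81419372558594), 1.4853662252426147) [623.20061484 -15.27470427]
((623.0540771484375, -127.94339752197266), (73.33606719970703, 40.79087448120117), 1.3214462995529175) [ 627.03657685 -127.0066729 ]
((628.6998291015625, -234.20375061035156), (67.45671844482422, 32.04608154296875), 1.4853732585906982) [ 631.81539498 -234.11663072]
tray ((488.9774169921875, 344.888427734375), (209.87657165527344, 127.9970474243164), 11.283327102661133)
```

```bash
cat >> h.py <<'E'
def go(x,y,z,yaw):
    """shift (mm) and turn (deg) in tool axes from the present pose to TCP (x,y,z) pointing down, tool x at yaw"""
    s=manip.state();Rt=rot(s["tool_rot"]);a=np.radians(yaw)
    G=np.array([[np.cos(a),np.sin(a),0],[np.sin(a),-np.cos(a),0],[0,0,-1]])
    print("row",(Rt.T@(np.array([x,y,z])-s["tool_pos"])*1000).round(1).tolist(),np.degrees(R.from_matrix(Rt.T@G).as_rotvec()).round(1).tolist())
E
python3 -c "
from h import *
go(.447,-.228,.23,12)"
```

```text
row [367.9, -283.3, 0.8] [-0.1, -0.0, 3.8]
```

Emit:
play_rows:
  steps:
    - [[368, -283, 0, 0, 0, 3.8], [368, -283, 0, 0, 0, 3.8], [368, -283, 0, 0, 0, 3.8], [368, -283, 0, 0, 0, 3.8], [368, -283, 0, 0, 0, 3.8], [368, -283, 0, 0, 0, 3.8], [368, -283, 0, 0, 0, 3.8], [368, -283, 0, 0, 0, 3.8], [368, -283, 0, 0, 0, 3.8], [368, -283, 0, 0, 0, 3.8], [368, -283, 0, 0, 0, 3.8], [368, -283, 0, 0, 0, 3.8]]
  claw: 1

```text
time: 1.1
tool_pos: [0.4495, -0.224, 0.2309]
tool_rot: [-0.001, 0.994, 0.108, 0.001]
contact_force: [-0.0, 0.6, -0.1]
gripper_width: 1.002
grasp_force: 0.0
```

Emit:
play_rows:
  steps:
    - [[0, 0, 0, 0, 0, 0], [0, 0, 0, 0, 0, 0], [0, 0, 0, 0, 0, 0]]

```text
time: 1.35
tool_pos: [0.4465, -0.2298, 0.231]
tool_rot: [0.0, 0.995, 0.104, -0.0]
contact_force: [-0.6, -0.5, 0.5]
gripper_width: 0.999
grasp_force: 0.0
```

```bash
python3 - <<'E'
from h import *
s,p,d=grab("wrist","w1.png");print(rd(s));go(.447,-.228,.23,12)
E
```

```text
{'t': 1.35, 'p': [0.4465, -0.2298, 0.231], 'x': [0.978, 0.207, -0.001], 'yaw': np.float64(11.92), 'tilt': [-0.001, -0.0, -1.0], 'F': [-0.6, -0.5, 0.5], 'w': 0.999, 'g': 0.0}
row [1.0, -1.9, 1.1] [-0.0, 0.0, -0.1]
```

View pics/w1.png

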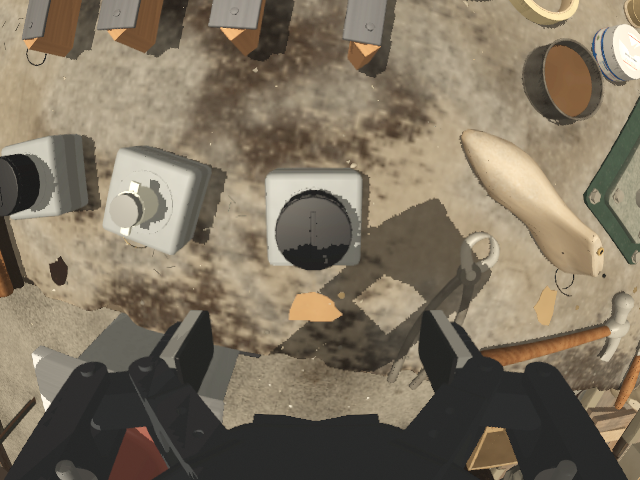

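```bash
python3 - <<'E'
from h import *
s=manip.state()
print(plane("wrist",[(313.5,229),(275,229),(352,229),(130,208)],[.106],s).round(4))
print("tin corners",plane("wrist",[(267,170),(361,170)],.062,s).round(4))
print("strips",plane("wrist",[(343,34),(386,43),(209,17),(256,27),(98,22),(139,31)],.07,s).round(4))
go(.447,-.228,.0825,12)
E
```

```text
[[ 0.4541 -0.2267  0.106 ]
 [ 0.4482 -0.1985  0.106 ]
 [ 0.4601 -0.2547  0.106 ]
 [ 0.4422 -0.0792  0.106 ]]
tin corners [[ 0.4854 -0.1798  0.062 ]
 [ 0.5016 -0.2572  0.062 ]]
strips [[ 0.6101 -0.218   0.07  ]
 [ 0.6113 -0.2536  0.07  ]
 [ 0.6074 -0.1055  0.07  ]
 [ 0.603  -0.1475  0.07  ]
 [ 0.5995  0.0053  0.07  ]
 [ 0.5909 -0.0424  0.07  ]]
row [1.1, -1.9, 148.6] [-0.0, 0.0, -0.1]
```

Emit:
play_rows:
  steps:
    - [[4, -1, 37, 0, 0, 0], [5, -1.5, 74, 0, 0, 0], [5, -1.5, 111, 0, 0, 0], [5, -1.5, 140, 0, 0, 0], [5, -1.5, 148.5, 0, 0, 0], [5, -1.5, 148.5, 0, 0, 0]]

```text
time: 1.9
tool_pos: [0.4492, -0.2261, 0.0798]
tool_rot: [-0.002, 0.995, 0.103, -0.002]
contact_force: [0.3, -0.1, 1.7]
gripper_width: 1.001
grasp_force: 0.0
```

Emit:
play_rows:
  steps:
    - [[0, 0, 0, 0, 0, 0], [0, 0, 0, 0, 0, 0], [0, 0, 0, 0, 0, 0], [0, 0, 0, 0, 0, 0], [0, 0, 0, 0, 0, 0], [0, 0, 0, 0, 0, 0], [0, 0, 0, 0, 0, 0], [0, 0, 0, 0, 0, 0]]
  claw: -1

```text
time: 2.57
tool_pos: [0.4534, -0.2277, 0.0859]
tool_rot: [0.002, 0.995, 0.105, 0.002]
contact_force: [-1.2, 0.0, 5.3]
gripper_width: 0.658
grasp_force: 63.0
```

```bash
python3 - <<'E'
from h import *
s=manip.state();print(rd(s))
a=np.radians(2.6);
# front staging 70 mm before bay 3 mouth line, centre line through (.607,-.1828)
for x in(.54,.60,.65):
    go(x,-.1828+(x-.607)*np.tan(a),.0825,2.6)
E
```

```text
{'t': 2.5667, 'p': [0.4534, -0.2277, 0.0859], 'x': [0.978, 0.208, 0.003], 'yaw': np.float64(12.02), 'tilt': [0.004, -0.004, -1.0], 'F': [-1.2, 0.0, 5.3], 'w': 0.658, 'g': 63.0}
row [93.4, -22.9, 3.5] [0.2, -0.2, 9.4]
row [152.7, -13.1, 3.7] [0.2, -0.2, 9.4]
row [202.1, -4.9, 3.9] [0.2, -0.2, 9.4]
```

Emit:
play_rows:
  steps:
    - [[17, -5, -1, 0, 0, 2], [34, -10, -1, 0, 0, 4], [51, -15, -1, 0, 0, 6], [68, -20, -1, 0, 0, 8], [84, -24.5, -1, 0, 0, 9.4], [84, -24.5, -1, 0, 0, 9.4], [95, -22.5, -1, 0, 0, 9.4], [107, -20.7, -1, 0, 0, 9.4], [119, -18.7, -1, 0, 0, 9.4], [131, -16.7, -1, 0, 0, 9.4], [143, -14.7, -1, 0, 0, 9.4], [153, -13, -1, 0, 0, 9.4]]

```text
time: 3.57
tool_pos: [0.5993, -0.1827, 0.0856]
tool_rot: [0.001, 1.0, 0.023, 0.0]
contact_force: [-3.5, 0.1, 5.7]
gripper_width: 0.659
grasp_force: 65.1
```

```bash
python3 - <<'E'
from h import *
s,p,d=grab("wrist","w2.png");print(rd(s))
for x in(.60,.65):
    go(x,-.1828+(x-.607)*np.tan(np.radians(2.6)),.0825,2.6)
E
```

```text
{'t': 3.5667, 'p': [0.5993, -0.1827, 0.0856], 'x': [0.999, 0.046, 0.0], 'yaw': np.float64(2.64), 'tilt': [0.0, -0.001, -1.0], 'F': [-3.5, 0.1, 5.7], 'w': 0.659, 'g': 65.1}
row [-1.1, 0.4, 3.5] [0.1, -0.2, 0.0]
row [49.0, 0.4, 3.7] [0.1, -0.2, 0.0]
```

View pics/w2.png

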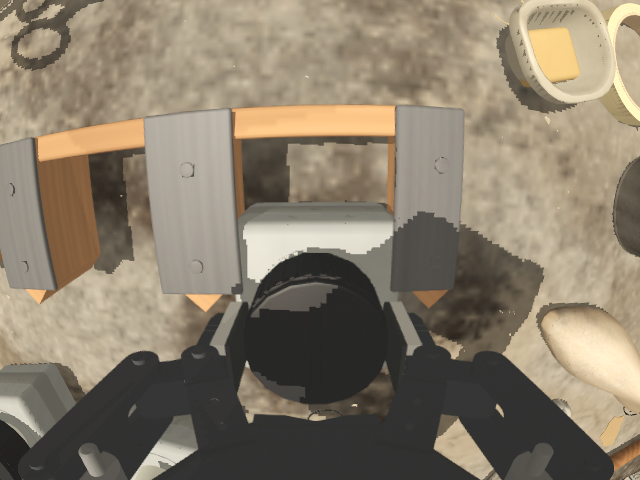

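Emit:
play_rows:
  steps:
    - [[10, 0, 0, 0, 0, 0], [20, 0, 0, 0, 0, 0], [28, 0, 0, 0, 0, 0], [34, 0, 0, 0, 0, 0], [38, 0, 0, 0, 0, 0], [40, 0, 0, 0, 0, 0], [40, 0, 0, 0, 0, 0]]

```text
time: 4.2
tool_pos: [0.6385, -0.1811, 0.0856]
tool_rot: [0.001, 1.0, 0.023, -0.0]
contact_force: [-4.6, 0.1, 6.4]
gripper_width: 0.661
grasp_force: 65.3
```

Emit:
play_rows:
  steps:
    - [[3, 0, 0, 0, 0, 0], [6, 0, 0, 0, 0, 0], [6, 0, 0, 0, 0, 0]]

```text
time: 4.45
tool_pos: [0.6392, -0.1813, 0.0845]
tool_rot: [0.001, 1.0, 0.023, -0.008]
contact_force: [-19.2, -2.1, 13.2]
gripper_width: 0.67
grasp_force: 42.8
```

Emit:
play_rows:
  steps:
    - [[-3, 0, -1, 0, 0, 0], [-4, 0, -1, 0, 0, 0]]

```text
time: 4.62
tool_pos: [0.6387, -0.1813, 0.0855]
tool_rot: [0.001, 1.0, 0.023, -0.002]
contact_force: [-4.6, -1.3, 3.1]
gripper_width: 0.662
grasp_force: 41.8
```

Emit:
play_rows:
  steps:
    - [[0, 0, 0, 0, 0, 0], [0, 0, 0, 0, 0, 0], [0, 0, 0, 0, 0, 0], [0, 0, 0, 0, 0, 0], [0, 0, -15, 0, 0, 0], [0, 0, -45, 0, 0, 0], [0, 0, -80, 0, 0, 0]]
  claw: 1

```text
time: 5.2
tool_pos: [0.6392, -0.1791, 0.1636]
tool_rot: [-0.001, 1.0, 0.023, -0.002]
contact_force: [0.3, -0.9, 0.3]
gripper_width: 1.002
grasp_force: 0.0
```

```bash
python3 - <<'E'
from h import *
s,p,d=grab("wrist","w3.png");print(rd(s))
go(.435,-.074,.2,-8.8)
E
```

```text
{'t': 5.2, 'p': [0.6392, -0.1791, 0.1636], 'x': [0.999, 0.046, -0.005], 'yaw': np.float64(2.62), 'tilt': [-0.005, 0.002, -1.0], 'F': [0.3, -0.9, 0.3], 'w': 1.002, 'g': 0.0}
row [-203.8, -116.4, -27.4] [0.2, -0.6, 11.4]
```

View pics/w3.png

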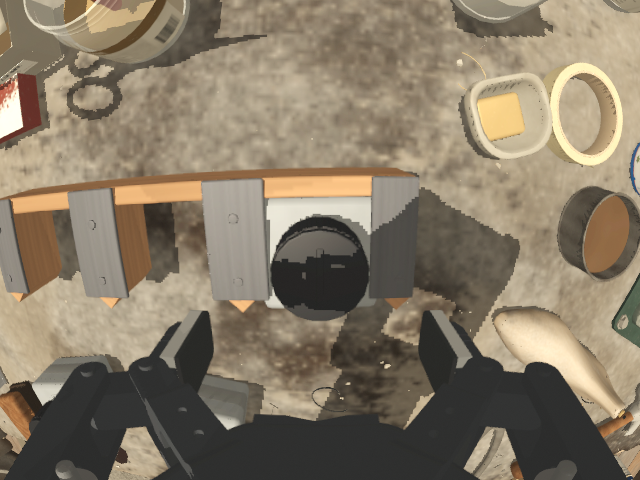

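Emit:
play_rows:
  steps:
    - [[-35, -20, -27, 0, 0, 2], [-70, -40, -27, 0, 0, 4], [-105, -60, -27, 0, 0, 6], [-140, -80, -27, 0, 0, 8], [-175, -100, -27, 0, 0, 10], [-204, -116, -27, 0.2, -0.6, 11.4], [-204, -116, -27, 0.2, -0.6, 11.4], [-204, -116, -27, 0.2, -0.6, 11.4], [-204, -116, -27, 0.2, -0.6, 11.4]]

```text
time: 6.0
tool_pos: [0.4325, -0.0735, 0.1932]
tool_rot: [-0.001, 0.997, -0.077, -0.004]
contact_force: [0.2, -0.3, 0.1]
gripper_width: 1.003
grasp_force: 0.0
```

```bash
python3 - <<'E'
from h import *
s,p,d=grab("wrist","w4.png");print(rd(s))
go(.435,-.074,.074,-8.8)
E
```

```text
{'t': 6.0, 'p': [0.4325, -0.0735, 0.1932], 'x': [0.988, -0.153, -0.008], 'yaw': np.float64(-8.77), 'tilt': [-0.007, 0.003, -1.0], 'F': [0.2, -0.3, 0.1], 'w': 1.003, 'g': 0.0}
row [3.3, 0.2, 119.0] [-0.1, 0.5, 0.0]
```

View pics/w4.png

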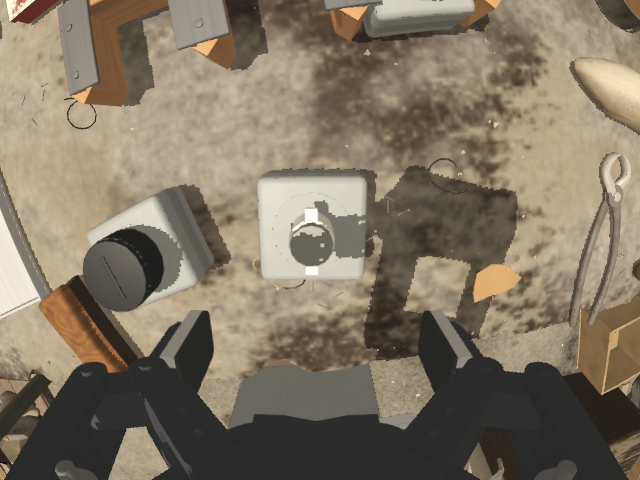

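```bash
python3 - <<'E'
from h import *
s=manip.state()
print(plane("wrist",[(312,242)],.102,s).round(4),plane("wrist",[(123,268)],.106,s).round(4), plane("wrist",[(259,180),(366,178)],.06,s).round(4))
go(.437,-.074,.077,-8.8)
E
```

```text
[[ 0.4404 -0.0718  0.102 ]] [[0.4434 0.0673 0.106 ]] [[ 0.482  -0.0376  0.06  ]
 [ 0.4712 -0.1169  0.06  ]]
row [5.2, -0.2, 116.0] [-0.1, 0.5, 0.0]
```

Emit:
play_rows:
  steps:
    - [[6, -1, 35, -0.1, 0.5, 0], [6, -1, 70, -0.1, 0.5, 0], [6, -1, 100, -0.1, 0.5, 0], [6, -1, 114, -0.1, 0.5, 0], [6, -1, 116, -0.1, 0.5, 0], [6, -1, 116, -0.1, 0.5, 0], [6, -1, 116, -0.1, 0.5, 0]]

```text
time: 6.63
tool_pos: [0.4381, -0.0734, 0.0771]
tool_rot: [-0.0, 0.997, -0.077, -0.0]
contact_force: [1.0, 1.0, 0.9]
gripper_width: 1.003
grasp_force: 0.0
```

Emit:
play_rows:
  steps:
    - [[0, 0, 0, 0, 0, 0], [0, 0, 0, 0, 0, 0], [0, 0, 0, 0, 0, 0], [0, 0, 0, 0, 0, 0], [0, 0, 0, 0, 0, 0], [0, 0, 0, 0, 0, 0], [0, 0, 0, 0, 0, 0], [0, 0, 0, 0, 0, 0], [0, 0, 0, 0, 0, 0]]
  claw: -1

```text
time: 7.38
tool_pos: [0.4373, -0.0729, 0.0769]
tool_rot: [-0.0, 0.997, -0.077, -0.0]
contact_force: [-0.1, 1.8, 6.3]
gripper_width: 0.351
grasp_force: 59.6
```

```bash
python3 - <<'E'
from h import *
s=manip.state();print(rd(s))
for x in(.535,.60,.634):
    go(x,-.069+(x-.634)*np.tan(np.radians(2.6)),.077,2.6)
E
```

```text
{'t': 7.3833, 'p': [0.4373, -0.0729, 0.0769], 'x': [0.988, -0.153, -0.0], 'yaw': np.float64(-8.8), 'tilt': [-0.0, 0.001, -1.0], 'F': [-0.1, 1.8, 6.3], 'w': 0.351, 'g': 59.6}
row [96.6, -14.3, -0.2] [-0.0, 0.0, -11.4]
row [160.4, -27.2, -0.2] [-0.0, 0.0, -11.4]
row [193.8, -33.9, -0.2] [-0.0, 0.0, -11.4]
```

Emit:
play_rows:
  steps:
    - [[19, -3, -0.5, 0, 0, -2.4], [38, -6, -0.5, 0, 0, -4.8], [57, -9, -0.5, 0, 0, -7.2], [76, -12, -0.5, 0, 0, -9.6], [92, -13.4, -0.5, 0, 0, -11.4], [97, -14.4, -0.5, 0, 0, -11.4], [108, -16.6, -0.5, 0, 0, -11.4], [120, -19, -0.5, 0, 0, -11.4], [132, -21.4, -0.5, 0, 0, -11.4], [144, -23.8, -0.5, 0, 0, -11.4], [156, -26.2, -0.5, 0, 0, -11.4], [160.5, -27.2, -0.5, 0, 0, -11.4]]

```text
time: 8.38
tool_pos: [0.5999, -0.0707, 0.0769]
tool_rot: [-0.0, 1.0, 0.023, -0.001]
contact_force: [-5.1, -0.2, 13.2]
gripper_width: 0.348
grasp_force: 61.6
```

Emit:
play_rows:
  steps:
    - [[9, 0, 0, 0, 0, 0], [18, 0, 0, 0, 0, 0], [25, 0, 0, 0, 0, 0], [30, 0, 0, 0, 0, 0], [33, 0, 0, 0, 0, 0], [35, 0, 0, 0, 0, 0], [37, 0, 0, 0, 0, 0], [39, 0, 0, 0, 0, 0], [39, 0, 0, 0, 0, 0]]

```text
time: 9.13
tool_pos: [0.6271, -0.0698, 0.0768]
tool_rot: [0.0, 1.0, 0.024, -0.017]
contact_force: [-43.9, -2.9, 34.3]
gripper_width: 0.349
grasp_force: 63.7
```

Emit:
play_rows:
  steps:
    - [[-6, 0, -1, 0, 0, 0], [-9, 0, -1, 0, 0, 0], [-9, 0, -1, 0, 0, 0]]

```text
time: 9.38
tool_pos: [0.6267, -0.0696, 0.0769]
tool_rot: [-0.0, 1.0, 0.023, -0.003]
contact_force: [-9.1, -1.6, 7.5]
gripper_width: 0.343
grasp_force: 61.0
```

```bash
python3 - <<'E'
from h import *
s,p,d=grab("wrist","w5.png");print(rd(s))
E
```

```text
{'t': 9.3833, 'p': [0.6267, -0.0696, 0.0769], 'x': [0.999, 0.045, -0.007], 'yaw': np.float64(2.6), 'tilt': [-0.007, -0.0, -1.0], 'F': [-9.1, -1.6, 7.5], 'w': 0.343, 'g': 61.0}
```

View pics/w5.png

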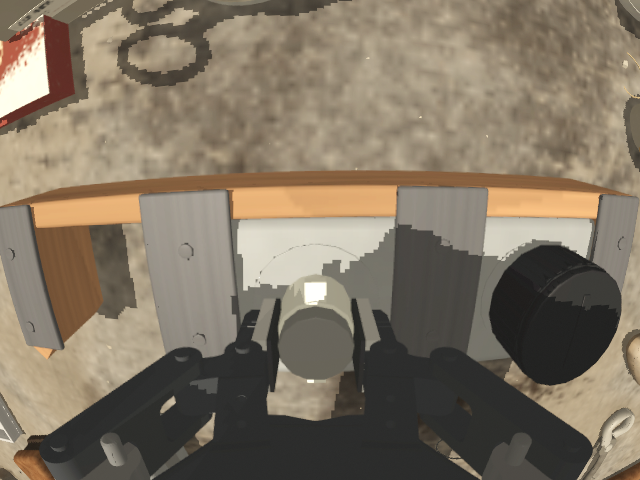

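Emit:
play_rows:
  steps:
    - [[-2, 0, -1, 0, 0, 0], [-2, 0, -1, 0, 0, 0], [-2, 0, -1, 0, 0, 0], [-2, 0, -1, 0, 0, 0], [-2, 0, -20, 0, 0, 0], [-2, 0, -55, 0, 0, 0], [-2, 0, -90, 0, 0, 0], [-2, 0, -120, 0, 0, 0], [-2, 0, -125, 0, 0, 0]]
  claw: 1

```text
time: 10.18
tool_pos: [0.631, -0.0699, 0.2096]
tool_rot: [0.001, 1.0, 0.023, 0.005]
contact_force: [0.2, -0.7, 1.6]
gripper_width: 1.0
grasp_force: 0.0
```

```bash
python3 - <<'E'
from h import *
print(rd(manip.state()))
go(.438,.073,.2,13)
E
```

```text
{'t': 10.1833, 'p': [0.631, -0.0699, 0.2096], 'x': [0.999, 0.045, 0.01], 'yaw': np.float64(2.61), 'tilt': [0.01, -0.002, -1.0], 'F': [0.2, -0.7, 1.6], 'w': 1.0, 'g': 0.0}
row [-186.4, -151.5, 7.6] [0.2, -0.5, -10.4]
```

Emit:
play_rows:
  steps:
    - [[-30, -24, 8, 0, 0, -2], [-60, -48, 8, 0, 0, -4], [-90, -72, 8, 0, 0, -6], [-120, -96, 8, 0, 0, -8], [-150, -120, 8, 0, 0, -9], [-186, -151, 8, 0, 0, -10.4], [-186, -151, 8, 0, 0, -10.4], [-186, -151, 8, 0, 0, -10.4], [-186, -151, 8, 0, 0, -10.4], [-186, -151, 8, 0, 0, -10.4]]

```text
time: 11.02
tool_pos: [0.4358, 0.0726, 0.1946]
tool_rot: [-0.0, 0.994, 0.113, -0.001]
contact_force: [0.6, 0.2, 0.3]
gripper_width: 0.996
grasp_force: 0.0
```

```bash
python3 - <<'E'
from h import *
s,p,d=grab("wrist","w6.png");print(rd(s))
c=p[120:320,220:430];m=(c.max(2)<75).astype(np.uint8)
n,l,st,ct=cv2.connectedComponentsWithStats(m)
for i in range(1,n):
    if st[i,4]>500: print(st[i]+[220,120,0,0,0],ct[i]+[220,120])
go(.438,.073,.0825,13)
E
```

```text
{'t': 11.0167, 'p': [0.4358, 0.0726, 0.1946], 'x': [0.975, 0.224, -0.001], 'yaw': np.float64(12.96), 'tilt': [-0.001, 0.001, -1.0], 'F': [0.6, 0.2, 0.3], 'w': 0.996, 'g': 0.0}
[ 265  198   86   92 3810] [313.55433071 252.88818898]
[377 218  47  21 537] [401.29608939 228.66294227]
[361 253  69  53 830] [393.13493976 278.88915663]
[361 297  39  23 633] [379.37914692 309.02053712]
row [2.4, 0.1, 112.0] [-0.1, 0.1, -0.1]
```

View pics/w6.png

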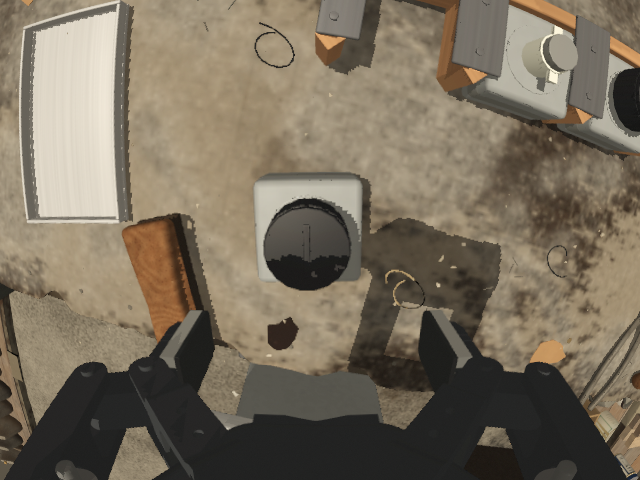

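```bash
python3 - <<'E'
from h import *
s=manip.state()
print(plane("wrist",[(307.5,247)],.106,s).round(4), plane("wrist",[(256,183),(361,182)],.06,s).mean(0).round(4))
E
```

```text
[[0.4398 0.0791 0.106 ]] [0.4756 0.0875 0.06  ]
```

Emit:
play_rows:
  steps:
    - [[2, -4.5, 35, 0, 0, 0], [2, -4.5, 70, 0, 0, 0], [2, -4.5, 100, 0, 0, 0], [2, -4.5, 111, 0, 0, 0], [2, -4.5, 111, 0, 0, 0], [2, -4.5, 111, 0, 0, 0]]

```text
time: 11.57
tool_pos: [0.4362, 0.0777, 0.0838]
tool_rot: [-0.001, 0.994, 0.113, -0.001]
contact_force: [0.6, -0.5, 0.1]
gripper_width: 1.0
grasp_force: 0.0
```

Emit:
play_rows:
  steps:
    - [[0, 0, 0, 0, 0, 0], [0, 0, 0, 0, 0, 0], [0, 0, 0, 0, 0, 0], [0, 0, 0, 0, 0, 0], [0, 0, 0, 0, 0, 0], [0, 0, 0, 0, 0, 0], [0, 0, 0, 0, 0, 0], [0, 0, 0, 0, 0, 0]]
  claw: -1

```text
time: 12.23
tool_pos: [0.4374, 0.0782, 0.0859]
tool_rot: [-0.0, 0.994, 0.113, 0.001]
contact_force: [0.3, 1.1, 6.2]
gripper_width: 0.658
grasp_force: 63.1
```

```bash
python3 - <<'E'
from h import *
s=manip.state();print(rd(s))
for x in(.53,.60,.629):
    go(x,.043+(x-.629)*np.tan(np.radians(2.6)),.0825,2.6)
E
```

```text
{'t': 12.2333, 'p': [0.4374, 0.0782, 0.0859], 'x': [0.974, 0.225, 0.003], 'yaw': np.float64(13.01), 'tilt': [0.003, 0.001, -1.0], 'F': [0.3, 1.1, 6.2], 'w': 0.658, 'g': 63.1}
row [81.2, 59.5, 3.6] [-0.0, -0.2, 10.4]
row [150.2, 72.2, 3.8] [-0.0, -0.2, 10.4]
row [178.7, 77.4, 3.9] [-0.0, -0.2, 10.4]
```

Emit:
play_rows:
  steps:
    - [[14, 10, -1, 0, 0, 2], [28, 20, -1, 0, 0, 4], [42, 30, -1, 0, 0, 6], [56, 41, -1, 0, 0, 8], [70, 51, -1, 0, 0, 10.4], [81, 59.5, -1, 0, 0, 10.4], [81, 59.5, -1, 0, 0, 10.4], [93, 61.7, -1, 0, 0, 10.4], [105, 63.9, -1, 0, 0, 10.4], [117, 66.1, -1, 0, 0, 10.4], [134, 69.2, -1, 0, 0, 10.4], [150, 72.2, -1, 0, 0, 10.4]]

```text
time: 13.23
tool_pos: [0.5979, 0.0418, 0.0853]
tool_rot: [-0.0, 1.0, 0.023, -0.001]
contact_force: [-4.0, -0.0, 5.0]
gripper_width: 0.659
grasp_force: 65.2
```

Emit:
play_rows:
  steps:
    - [[8, 0, 0, 0, 0, 0], [16, 0, 0, 0, 0, 0], [22, 0, 0, 0, 0, 0], [26, 0, 0, 0, 0, 0], [29, 0, 0, 0, 0, 0], [31, 0, 0, 0, 0, 0], [33, 0, 0, 0, 0, 0], [34, 0, 0, 0, 0, 0]]

```text
time: 13.9
tool_pos: [0.622, 0.043, 0.0835]
tool_rot: [0.0, 1.0, 0.023, -0.014]
contact_force: [-34.3, -3.1, 22.9]
gripper_width: 0.656
grasp_force: 67.0
```

Emit:
play_rows:
  steps:
    - [[-5, 0, -1, 0, 0, 0], [-8, 0, -1, 0, 0, 0], [-8, 0, -1, 0, 0, 0]]

```text
time: 14.15
tool_pos: [0.6213, 0.0429, 0.0854]
tool_rot: [-0.0, 1.0, 0.023, -0.003]
contact_force: [-7.4, -0.1, 5.3]
gripper_width: 0.66
grasp_force: 65.1
```

```bash
python3 - <<'E'
from h import *
s,p,d=grab("wrist","w7.png");print(rd(s))
E
```

```text
{'t': 14.15, 'p': [0.6213, 0.0429, 0.0854], 'x': [0.999, 0.046, -0.006], 'yaw': np.float64(2.64), 'tilt': [-0.006, 0.0, -1.0], 'F': [-7.4, -0.1, 5.3], 'w': 0.66, 'g': 65.1}
```

View pics/w7.png

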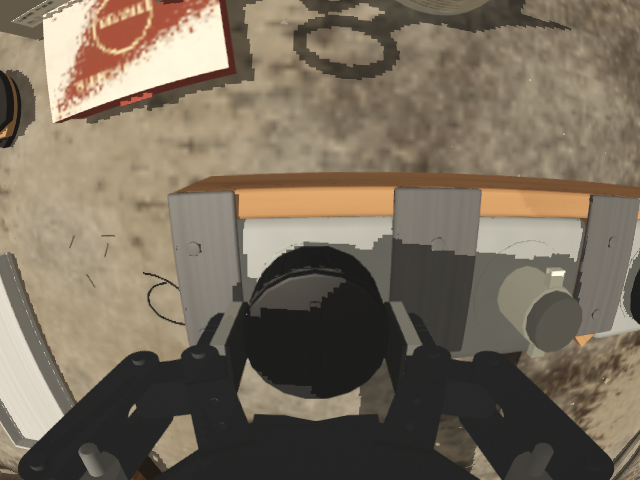

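Emit:
play_rows:
  steps:
    - [[0, 0, 3, 0, 0, 0], [0, 0, 6, 0, 0, 0], [0, 0, 9, 0, 0, 0], [0, 0, 12, 0, 0, 0], [0, 0, 12, 0, 0, 0], [0, 0, 12, 0, 0, 0]]

```text
time: 14.7
tool_pos: [0.6214, 0.0429, 0.0782]
tool_rot: [-0.0, 1.0, 0.023, -0.005]
contact_force: [-21.4, -0.1, 28.3]
gripper_width: 0.659
grasp_force: 67.6
```

Emit:
play_rows:
  steps:
    - [[-2, 0, 2, 0, 0, 0], [-3, 0, 3, 0, 0, 0], [-3, 0, 3, 0, 0, 0]]

```text
time: 14.95
tool_pos: [0.6214, 0.0429, 0.0781]
tool_rot: [-0.0, 1.0, 0.023, -0.001]
contact_force: [-18.3, -0.2, 33.1]
gripper_width: 0.654
grasp_force: 68.4
```

Emit:
play_rows:
  steps:
    - [[0, 0, 0, 0, 0, -7], [0, 0, 0, 0, 0, -14], [0, 0, 0, 0, 0, -21], [0, 0, 0, 0, 0, -28], [0, 0, 0, 0, 0, -35], [0, 0, 0, 0, 0, -42], [0, 0, 0, 0, 0, -49], [0, 0, 0, 0, 0, -56], [0, 0, 0, 0, 0, -63], [0, 0, 0, 0, 0, -70], [0, 0, 0, 0, 0, -76], [0, 0, 0, 0, 0, -76]]

```text
time: 15.95
tool_pos: [0.6205, 0.0457, 0.078]
tool_rot: [-0.003, 0.772, 0.635, 0.0]
contact_force: [-20.4, 7.7, 35.5]
gripper_width: 0.658
grasp_force: 68.6
```

```bash
python3 - <<'E'
from h import *
s=manip.state();print(rd(s),s["ft_torque"],s["joint_pos"])
E
```

```text
{'t': 15.95, 'p': [0.6205, 0.0457, 0.078], 'x': [0.193, 0.981, 0.005], 'yaw': np.float64(78.88), 'tilt': [-0.004, 0.006, -1.0], 'F': [-20.4, 7.7, 35.5], 'w': 0.658, 'g': 68.6} [1.31190164 3.54753526 0.3008989 ] [-0.04846323  0.18604119  1.73572731  0.00578144  1.22389219  0.14357697]
```

Emit:
play_rows:
  steps:
    - [[0, 0, -5, 0, 0, 0], [0, 0, -11, 0, 0, 0], [0, 0, -18, 0, 0, 0], [0, 0, -25, 0, 0, 0], [0, 0, -32, 0, 0, 0], [0, 0, -40, 0, 0, 0], [0, 0, -48, 0, 0, 0], [0, 0, -48, 0, 0, 0]]

```text
time: 16.62
tool_pos: [0.6227, 0.0422, 0.1207]
tool_rot: [0.001, 0.774, 0.633, 0.001]
contact_force: [0.2, -0.2, -0.1]
gripper_width: 0.654
grasp_force: 64.6
```

```bash
python3 - <<'E'
from h import *
s,p,d=grab("wrist","w8.png");print(rd(s),s["joint_pos"])
s,p,d=grab("top","t8.png")
t=(p.min(2)>215).astype(np.uint8);t[:,:140]=0;t[:,245:]=0;t[:205]=0;t[305:]=0
n,l,st,ct=cv2.connectedComponentsWithStats(t);i=1+st[1:,4].argmax();ys,xs=np.where(l==i);print("tray",cv2.minAreaRect((plane("top",np.c_[xs,ys],.004)[:,:2]*1000).astype(np.float32)))
E
```

```text
{'t': 16.6167, 'p': [0.6227, 0.0422, 0.1207], 'x': [0.198, 0.98, 0.001], 'yaw': np.float64(78.59), 'tilt': [0.003, 0.001, -1.0], 'F': [0.2, -0.2, -0.1], 'w': 0.654, 'g': 64.6} [-5.18757198e-02  1.38917723e-01  1.71108111e+00  6.85898987e-04
  1.28895477e+00  1.47116929e-01]
tray ((489.916015625, 339.5714416503906), (209.73411560058594, 117.788330078125), 11.471297264099121)
```

View pics/w8.png

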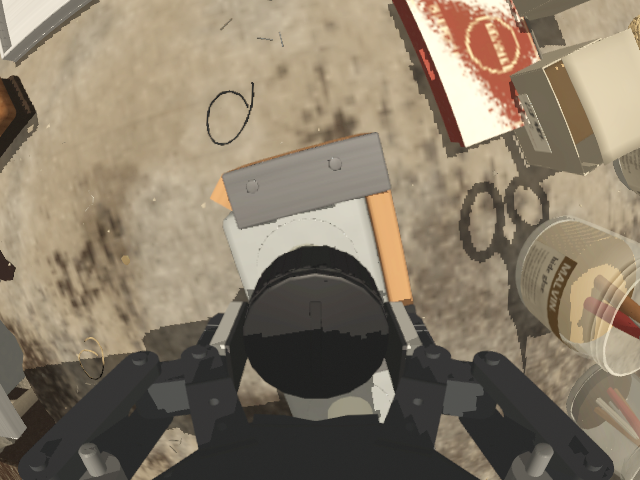

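```bash
python3 - <<'E'
from h import *
go(.538,.354,.13,11.3)
E
```

```text
row [289.0, -143.7, -10.9] [-0.0, -0.0, 67.3]
```

Emit:
play_rows:
  steps:
    - [[28, -14, -10, 0, 0, 6.5], [56, -28, -10, 0, 0, 13], [84, -42, -10, 0, 0, 19.5], [112, -56, -10, 0, 0, 26], [140, -70, -10, 0, 0, 32.5], [168, -84, -10, 0, 0, 39], [196, -98, -10, 0, 0, 45.5], [224, -112, -10, 0, 0, 52], [252, -126, -10, 0, 0, 58.5], [280, -139, -10, 0, 0, 65], [289, -144, -10, 0, 0, 67.3], [289, -144, -10, 0, 0, 67.3]]

```text
time: 17.72
tool_pos: [0.5358, 0.3565, 0.1278]
tool_rot: [-0.001, 0.995, 0.1, -0.001]
contact_force: [0.5, 0.3, -1.2]
gripper_width: 0.662
grasp_force: 64.6
```

```bash
python3 - <<'E'
from h import *
s,p,d=grab("wrist","w9.png");print(rd(s),s["joint_pos"])
go(.538,.354,.02,11.3)
E
```

```text
{'t': 17.7167, 'p': [0.5358, 0.3565, 0.1278], 'x': [0.98, 0.199, -0.002], 'yaw': np.float64(11.47), 'tilt': [-0.003, 0.001, -1.0], 'F': [0.5, 0.3, -1.2], 'w': 0.662, 'g': 64.6} [0.47057313 0.17782524 1.65494953 0.00227541 1.31079438 1.84062812]
row [1.7, 1.4, 107.8] [-0.0, 0.1, 0.2]
```

View pics/w9.png

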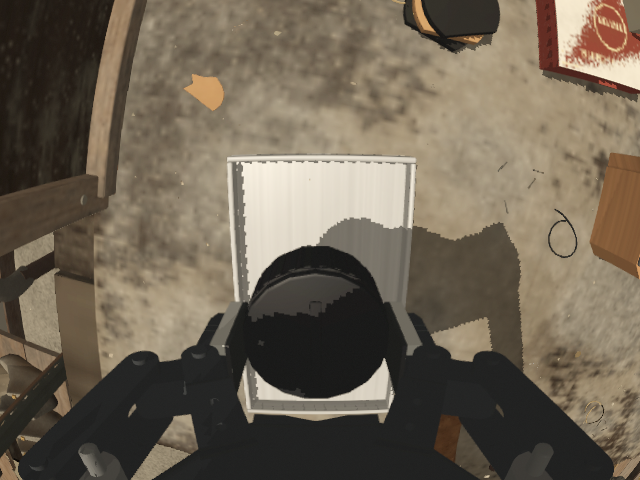

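```bash
python3 - <<'E'
from h import *
s=manip.state();w=plane("wrist",[(229,158),(415,158),(392,412),(250,412)],.02,s);print(w.round(3),w.mean(0))
E
```

```text
[[0.586 0.425 0.02 ]
 [0.612 0.301 0.02 ]
 [0.397 0.257 0.02 ]
 [0.372 0.382 0.02 ]] [0.49160626 0.34129912 0.02      ]
```

Emit:
play_rows:
  steps:
    - [[2, 5, 30, 0, 0, 0], [2, 5.5, 60, 0, 0, 0], [2, 5.5, 85, 0, 0, 0], [2, 5.5, 100, 0, 0, 0], [2, 5.5, 106, 0, 0, 0], [2, 5.5, 108, 0, 0, 0], [2, 5.5, 108, 0, 0, 0], [2, 5.5, 108, 0, 0, 0]]

```text
time: 18.43
tool_pos: [0.5413, 0.3498, 0.0224]
tool_rot: [-0.001, 0.995, 0.098, 0.001]
contact_force: [-0.0, 0.0, -0.0]
gripper_width: 0.656
grasp_force: 64.6
```

Emit:
play_rows:
  steps:
    - [[0, 0, 2, 0, 0, 0], [0, 0, 3.5, 0, 0, 0], [0, 0, 3.5, 0, 0, 0], [0, 0, 3.5, 0, 0, 0]]

```text
time: 18.77
tool_pos: [0.5407, 0.3498, 0.0182]
tool_rot: [-0.001, 0.995, 0.099, 0.0]
contact_force: [0.3, 0.3, 4.1]
gripper_width: 0.661
grasp_force: 64.8
```

Contact with the tray floor; release to a partial opening, then rise.

Emit:
play_rows:
  steps:
    - [[0, 0, 0, 0, 0, 0], [0, 0, 0, 0, 0, 0], [0, 0, 0, 0, 0, 0], [0, 0, -2, 0, 0, 0], [0, 0, -15, 0, 0, 0], [0, 0, -40, 0, 0, 0], [0, 0, -80, 0, 0, 0], [0, 0, -115, 0, 0, 0], [0, 0, -150, 0, 0, 0], [0, 0, -150, 0, 0, 0], [0, 0, -150, 0, 0, 0]]
  claw: 0.65

```text
time: 19.68
tool_pos: [0.5421, 0.3502, 0.1722]
tool_rot: [-0.002, 0.995, 0.098, 0.003]
contact_force: [-0.7, -0.1, -0.3]
gripper_width: 0.824
grasp_force: 0.0
```

```bash
python3 - <<'E'
from h import *
s,p,d=grab("wrist","w10.png");print(rd(s))
c=p[180:400,200:450];m=(c.max(2)<60).astype(np.uint8)
n,l,st,ct=cv2.connectedComponentsWithStats(m)
for i in range(1,n):
    if st[i,4]>1000: print(st[i],ct[i]+[200,180],plane("wrist",ct[i]+[200,180],.038,s).round(3))
go(.6385,-.181,.18,2.6)
E
```

```text
{'t': 19.6833, 'p': [0.5421, 0.3502, 0.1722], 'x': [0.981, 0.196, 0.006], 'yaw': np.float64(11.3), 'tilt': [0.005, 0.005, -1.0], 'F': [-0.7, -0.1, -0.3], 'w': 0.824, 'g': 0.0}
[  87   17   67   76 1743] [322.2811245  245.16236374] [[0.537 0.345 0.038]]
[ 188  125   62   95 3565] [421.571669   361.48667602] [[0.446 0.233 0.038]]
[   0  126   33   94 2052] [215.62768031 355.79093567] [[0.415 0.418 0.038]]
row [-8.0, 539.4, -12.1] [-0.1, -0.1, 8.7]
```

Emit:
play_rows:
  steps:
    - [[-4, 270, -12, 0, 0, 4], [-8, 539, -12, 0, 0, 8.7], [-8, 539, -12, 0, 0, 8.7], [-8, 539, -12, 0, 0, 8.7], [-8, 539, -12, 0, 0, 8.7], [-8, 539, -12, 0, 0, 8.7], [-8, 539, -12, 0, 0, 8.7], [-8, 539, -12, 0, 0, 8.7], [-8, 539, -12, 0, 0, 8.7], [-8, 539, -12, 0, 0, 8.7], [-8, 539, -12, 0, 0, 8.7], [-8, 539, -12, 0, 0, 8.7]]
  claw: 1

```text
time: 20.73
tool_pos: [0.6294, -0.144, 0.175]
tool_rot: [-0.001, 1.0, 0.023, -0.003]
contact_force: [0.7, -0.3, 0.6]
gripper_width: 1.003
grasp_force: 0.0
```

Emit:
play_rows:
  steps:
    - [[0, 0, 0, 0, 0, 0], [0, 0, 0, 0, 0, 0], [0, 0, 0, 0, 0, 0], [0, 0, 0, 0, 0, 0], [0, 0, 0, 0, 0, 0]]

```text
time: 21.15
tool_pos: [0.6304, -0.1407, 0.1768]
tool_rot: [-0.001, 1.0, 0.024, -0.002]
contact_force: [0.1, 0.7, -0.1]
gripper_width: 0.999
grasp_force: 0.0
```

```bash
python3 - <<'E'
from h import *
s,p,d=grab("wrist","w11.png");print(rd(s))
go(.6385,-.181,.0835,2.6)
E
```

```text
{'t': 21.15, 'p': [0.6304, -0.1407, 0.1768], 'x': [0.999, 0.047, -0.003], 'yaw': np.float64(2.72), 'tilt': [-0.003, 0.002, -1.0], 'F': [0.1, 0.7, -0.1], 'w': 0.999, 'g': 0.0}
row [6.3, 40.8, 93.5] [-0.1, 0.1, 0.1]
```

View pics/w11.png

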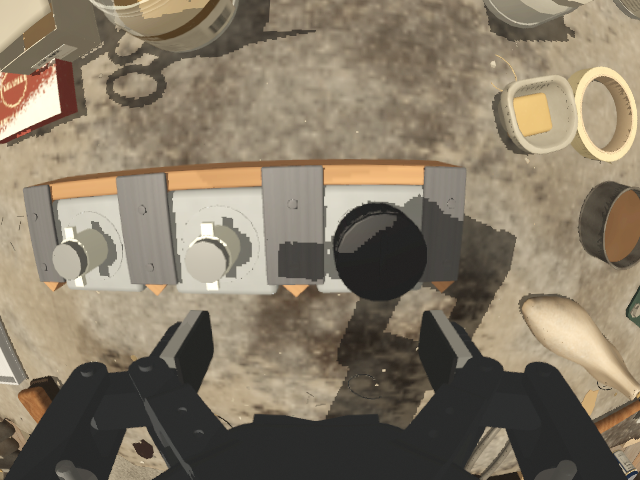

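Emit:
play_rows:
  steps:
    - [[6, 38, 0, 0, 0, 0], [7, 41, 30, 0, 0, 0], [7, 41, 65, 0, 0, 0], [7, 41, 85, 0, 0, 0], [7, 41, 92, 0, 0, 0], [7, 41, 92.5, 0, 0, 0], [7, 41, 92.5, 0, 0, 0]]

```text
time: 21.78
tool_pos: [0.64, -0.1823, 0.0858]
tool_rot: [-0.0, 1.0, 0.023, -0.001]
contact_force: [0.2, 0.8, 0.8]
gripper_width: 1.001
grasp_force: 0.0
```

Emit:
play_rows:
  steps:
    - [[0, 0, 0, 0, 0, 0], [0, 0, 0, 0, 0, 0], [0, 0, 0, 0, 0, 0], [0, 0, 0, 0, 0, 0], [0, 0, 0, 0, 0, 0], [0, 0, 0, 0, 0, 0], [0, 0, 0, 0, 0, 0]]
  claw: -1

```text
time: 22.37
tool_pos: [0.641, -0.183, 0.0877]
tool_rot: [-0.0, 1.0, 0.023, 0.001]
contact_force: [-0.2, 1.5, 6.1]
gripper_width: 0.654
grasp_force: 62.3
```

Emit:
play_rows:
  steps:
    - [[0, 0, 3, 0, 0, 0], [0, 0, 6, 0, 0, 0], [0, 0, 9, 0, 0, 0], [0, 0, 12, 0, 0, 0], [0, 0, 12, 0, 0, 0], [0, 0, 12, 0, 0, 0]]

```text
time: 22.87
tool_pos: [0.6414, -0.1832, 0.08]
tool_rot: [-0.0, 1.0, 0.023, 0.001]
contact_force: [-10.2, 4.0, 22.6]
gripper_width: 0.659
grasp_force: 64.1
```

Emit:
play_rows:
  steps:
    - [[0, 0, 2, 0, 0, 0], [0, 0, 4, 0, 0, 0], [0, 0, 4, 0, 0, 0]]

```text
time: 23.12
tool_pos: [0.6414, -0.1833, 0.0799]
tool_rot: [-0.0, 1.0, 0.023, 0.0]
contact_force: [-19.5, 8.5, 39.4]
gripper_width: 0.659
grasp_force: 65.6
```

Emit:
play_rows:
  steps:
    - [[0, 0, 0, 0, 0, -7], [0, 0, 0, 0, 0, -14], [0, 0, 0, 0, 0, -21], [0, 0, 0, 0, 0, -28], [0, 0, 0, 0, 0, -35], [0, 0, 0, 0, 0, -42], [0, 0, 0, 0, 0, -49], [0, 0, 0, 0, 0, -56], [0, 0, 0, 0, 0, -63], [0, 0, 0, 0, 0, -70], [0, 0, 0, 0, 0, -76], [0, 0, 0, 0, 0, -76]]

```text
time: 24.12
tool_pos: [0.6367, -0.1788, 0.0798]
tool_rot: [-0.008, 0.772, 0.635, -0.002]
contact_force: [-37.4, 22.0, 53.9]
gripper_width: 0.658
grasp_force: 67.3
```

```bash
python3 - <<'E'
from h import *
s=manip.state();print(rd(s),s["ft_torque"],s["joint_pos"])
E
```

```text
{'t': 24.1167, 'p': [0.6367, -0.1788, 0.0798], 'x': [0.193, 0.981, 0.007], 'yaw': np.float64(78.86), 'tilt': [-0.013, 0.009, -1.0], 'F': [-37.4, 22.0, 53.9], 'w': 0.658, 'g': 67.3} [3.19524928 6.10226989 0.14235482] [-0.38767083  0.27540237  1.62701563  0.00375524  1.25512913 -0.19440786]
```

Turned; lift.

Emit:
play_rows:
  steps:
    - [[0, 0, -8, 0, 0, 0], [0, 0, -14, 0, 0, 0], [0, 0, -20, 0, 0, 0], [0, 0, -27, 0, 0, 0], [0, 0, -34, 0, 0, 0], [0, 0, -42, 0, 0, 0], [0, 0, -50, 0, 0, 0], [0, 0, -60, 0, 0, 0], [0, 0, -60, 0, 0, 0], [0, 0, -60, 0, 0, 0]]

```text
time: 24.95
tool_pos: [0.641, -0.1837, 0.1314]
tool_rot: [0.001, 0.774, 0.633, 0.001]
contact_force: [-0.0, 0.7, -1.1]
gripper_width: 0.652
grasp_force: 65.4
```

```bash
python3 - <<'E'
from h import *
s,p,d=grab("wrist","w12.png");print(rd(s))
s,p,d=grab("top","t12.png")
t=(p.min(2)>190).astype(np.uint8);t[:,:140]=0;t[:,245:]=0;t[:205]=0;t[315:]=0
n,l,st,ct=cv2.connectedComponentsWithStats(t);i=1+st[1:,4].argmax();ys,xs=np.where(l==i);print("tray",cv2.minAreaRect((plane("top",np.c_[xs,ys],.004)[:,:2]*1000).astype(np.float32)))
go(.442,.331,.14,11.5)
E
```

```text
{'t': 24.95, 'p': [0.641, -0.1837, 0.1314], 'x': [0.198, 0.98, -0.0], 'yaw': np.float64(78.59), 'tilt': [0.002, -0.001, -1.0], 'F': [-0.0, 0.7, -1.1], 'w': 0.652, 'g': 65.4}
tray ((488.725341796875, 339.32342529296875), (212.16848754882812, 118.76280975341797), 11.47037410736084)
row [464.9, -295.7, -10.1] [-0.1, 0.0, 67.1]
```

Emit:
play_rows:
  steps:
    - [[10, -6, -28, 0, 0, 3], [40, -25, -30, 0, 0, 10], [75, -48, -30, 0, 0, 17], [110, -70, -30, 0, 0, 24], [145, -92, -30, 0, 0, 31], [180, -114, -30, 0, 0, 38], [215, -137, -30, 0, 0, 45], [250, -159, -30, 0, 0, 52], [285, -181, -30, 0, 0, 59], [320, -203, -30, 0, 0, 65], [355, -226, -30, 0, 0, 67], [390, -248, -30, 0, 0, 67]]

```text
time: 26.05
tool_pos: [0.4765, 0.2393, 0.1594]
tool_rot: [-0.001, 0.995, 0.1, -0.001]
contact_force: [0.6, 0.6, 0.0]
gripper_width: 0.657
grasp_force: 65.5
```

```bash
python3 - <<'E'
from h import *
s=manip.state();print(rd(s));go(.442,.331,.14,11.5)
E
```

```text
{'t': 26.05, 'p': [0.4765, 0.2393, 0.1594], 'x': [0.98, 0.199, -0.002], 'yaw': np.float64(11.47), 'tilt': [-0.002, 0.001, -1.0], 'F': [0.6, 0.6, 0.0], 'w': 0.657, 'g': 65.5}
row [-15.5, -96.7, 19.5] [-0.1, 0.1, -0.0]
```

Emit:
play_rows:
  steps:
    - [[-5, -32, 0, 0, 0, 0], [-10, -65, 10, 0, 0, 0], [-15, -90, 19, 0, 0, 0], [-15, -96, 19, 0, 0, 0], [-15, -96, 19, 0, 0, 0], [-15, -96, 19, 0, 0, 0]]

```text
time: 26.55
tool_pos: [0.4438, 0.3285, 0.1408]
tool_rot: [-0.0, 0.995, 0.101, -0.001]
contact_force: [0.6, 0.1, -0.5]
gripper_width: 0.657
grasp_force: 65.5
```

```bash
python3 - <<'E'
from h import *
s,p,d=grab("wrist","w13.png");print(rd(s))
go(.442,.331,.0185,11.5)
E
```

```text
{'t': 26.55, 'p': [0.4438, 0.3285, 0.1408], 'x': [0.979, 0.202, -0.002], 'yaw': np.float64(11.63), 'tilt': [-0.002, 0.0, -1.0], 'F': [0.6, 0.1, -0.5], 'w': 0.657, 'g': 65.5}
row [-1.5, -3.2, 122.6] [-0.1, 0.1, 0.1]
```

View pics/w13.png

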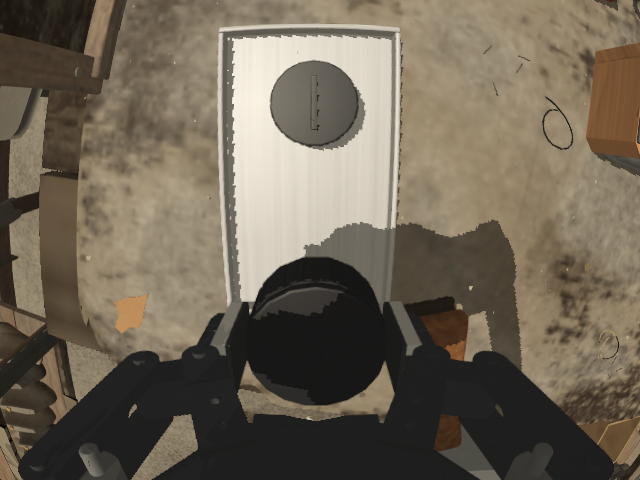

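Emit:
play_rows:
  steps:
    - [[3, -2, 35, 0, 0, 0], [3, -2, 70, 0, 0, 0], [3, -2, 95, 0, 0, 0], [3, -2, 112, 0, 0, 0], [3, -2, 119, 0, 0, 0], [3, -2, 122, 0, 0, 0], [3, -2, 122, 0, 0, 0], [3, -2, 122, 0, 0, 0]]

```text
time: 27.27
tool_pos: [0.4476, 0.3311, 0.0203]
tool_rot: [-0.001, 0.995, 0.1, 0.0]
contact_force: [0.2, 0.0, -0.8]
gripper_width: 0.654
grasp_force: 65.5
```

Emit:
play_rows:
  steps:
    - [[0, 0, 1, 0, 0, 0], [0, 0, 1.5, 0, 0, 0], [0, 0, 1.5, 0, 0, 0]]

```text
time: 27.52
tool_pos: [0.4478, 0.3312, 0.0201]
tool_rot: [-0.0, 0.995, 0.101, 0.0]
contact_force: [-3.4, -4.5, 10.7]
gripper_width: 0.654
grasp_force: 66.6
```

Emit:
play_rows:
  steps:
    - [[0, 0, 0, 0, 0, 0], [0, 0, 0, 0, 0, 0], [0, 0, 0, 0, 0, 0], [0, 0, -2, 0, 0, 0], [0, 0, -15, 0, 0, 0], [0, 0, -40, 0, 0, 0], [0, 0, -80, 0, 0, 0], [0, 0, -115, 0, 0, 0], [0, 0, -150, 0, 0, 0], [0, 0, -180, 0, 0, 0], [0, 0, -180, 0, 0, 0]]
  claw: 0.65

```text
time: 28.43
tool_pos: [0.4498, 0.3335, 0.2072]
tool_rot: [-0.004, 0.995, 0.101, 0.006]
contact_force: [1.3, 0.5, 1.7]
gripper_width: 0.826
grasp_force: 0.0
```

Emit:
play_rows:
  steps:
    - [[0, 60, -20, 0, 0, 0], [0, 100, -30, 0, 0, 0], [0, 140, -40, 0, 0, 0], [0, 180, -40, 0, 0, 0], [0, 220, -40, 0, 0, 0], [0, 250, -40, 0, 0, 0], [0, 250, -40, 0, 0, 0]]

```text
time: 29.02
tool_pos: [0.4974, 0.0813, 0.2378]
tool_rot: [0.001, 0.995, 0.098, -0.0]
contact_force: [-0.0, -0.1, 0.3]
gripper_width: 0.821
grasp_force: 0.0
```

```bash
python3 - <<'E'
from h import *
s=manip.state();print(rd(s))
s,p,d=grab("scene","s14.png")
s,q,d=grab("wrist","w14.png")
cv2.imwrite("pics/f.png",np.hstack([cv2.resize(p[150:450,100:420],(400,375)),cv2.resize(q,(400,375))]))
E
```

```text
{'t': 29.0167, 'p': [0.4974, 0.0813, 0.2378], 'x': [0.981, 0.195, -0.001], 'yaw': np.float64(11.24), 'tilt': [-0.0, -0.002, -1.0], 'F': [-0.0, -0.1, 0.3], 'w': 0.821, 'g': 0.0}
```

View pics/f.png

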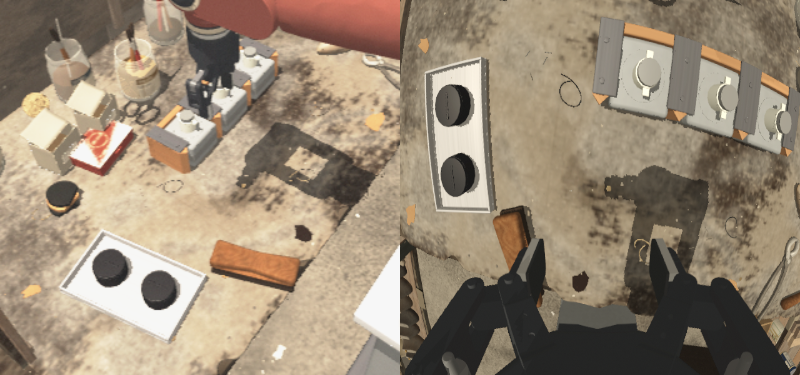

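```bash
python3 -c "
from plant import order;print(order.job_done())"
```

```text
the job is handed in; nothing more can be done
None
```

All three tins are home in the rack, both closed ones were then opened and their caps laid in the steel tray. The job is handed in at about 29 s, and the brush and last were left alone.

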